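Put the lids back on the breakfast pots

ROBOT

A 6-joint arm with a two-finger parallel gripper is mounted at the origin on the work surface. World frame = base frame: x ahead of the robot, y to its left, z up, the work surface at z = 0. Lengths are in m, angles in rad, forces in N, time in s.
With the tool pointing down it reaches from about 0.35 to 0.85 m from the base axis. Payload 8.1 kg.
Tool frame: the origin (TCP) lies at the very end of the fingers, on their centre line; the grasp point (between the pads) lies 19 mm behind it; z points along the fingers, y is the line along which they close (so a half turn about z gives the same grasp; the last joint's range is limited). The gripper opens to 93 mm and grips with 3 to 60 N. Pads are 15 mm wide; open, the fingers measure 128 mm over their backs; the gripper's body (75 mm by 188 mm) begins 65 mm behind the grasp point.
Start: joints at [1.044, 0.13, 1.488, -0, 1.523, -0.085], TCP at [0.257, 0.542, 0.219] pointing down, gripper open.
Joint ranges: [-2.96, 2.96], [-0.89, 2.26], [0.02, 2.5], [-1.34, 4.48], [0, 2.73], [-2.66, 2.66]. Speed limits (rad/s): [2.39, 2.39, 2.79, 3.14, 3.14, 3.14].

INTERFACE

Orientations are given as a rotation vector (axis times angle).
In Python, from plant import robot gives the robot as it stands.
- The arm moves only by the tool play_rows, never from a script. Its argument "deltas" is one flat list of numbers, 5 for each row, row after row: the shift along the tool's x, y, z in mm, then the turn about the tool's z in degrees, then the finger opening in mm, from 0 to 93. A call has 1 to 10 rows; each row shifts and turns the commanded pose from where the row before left it, along the tool's axes as they then stand; what a row does not reach is not made up. A row lasts 1/12 s, in which the tool goes at most 41.7 mm and 7.16 degrees, less where a joint would pass 70% of its speed; a pose out of reach is approached as far as the arm can. A call with a gripper value outside its range is refused whole. The fingers move at their own pace and stop on an object; "newtons" is the grip in N (left out, the last holds). Time passes only in rows, so rows that do not move let the fingers close. It gives the time, the measured TCP pose, the force, the opening and the grip force at its end, in the units of the state.
- robot.read_state(): the state, without advancing time (a new reading comes with each control period).
- robot.read_camera(name): name is "side" or "top" or "wrist"; returns a dict with "pixels" (480x640x3 uint8, blue, green, red), "mtx" (3x3 intrinsics, pixels), "eye" and "rotation" of the camera in the world. Camera axes: x right, y up, looking along -z (the intrinsics and any distortion apply to the point x, -y, -z); pixel columns grow to the right and rows downward; lengths in m; the calibration is good to about 2 mm. A picture is of the moment at which its call begins. There is no depth.
- robot.close_job(): hands the job in; it is judged then, once.
The state is a dict: "t": time; "q": joint angles; "dq": joint speeds; "joint_torque": joint torques, N m; "tool_pos": TCP position; "orientation": TCP orientation; "force": force on the tool from outside, world axes, zero at the start; "wrist_torque": the same for the moment, N m; "opening": finger opening in m; "gripper_force": force on a finger pad.
Only numpy, scipy, OpenCV 4.12 (cv2) and the standard library are available. Lean on these libraries where they do the work, as an engineer would, in place of code of your own. Each camera call takes 0.05 s, during which the arm holds its last target. There are 200 camera calls.

TASK

Breakfast is over: take the four ceramic lids from the wooden board and put each one on the pot of its own colour on the gingham tray, level and fully home in the mouth. Set every lid down rather than dropping it, and leave the pots, the mug and the egg cup standing where they are.

Things in the scene. Friction and masses are not known exactly. Their poses are not given: they have to be found in the camera images.
- lid_yellow: yellow glazed ceramic lid (small), 64 mm across, 38 mm high: tapered plug below (0-9 mm up, 36 mm across at its foot, 49 mm where full), flange 64 mm across (9-14 mm up), upright round knob in the middle, 20 mm in diameter (14-38 mm up). Starts knob up, lying on its plug on the wooden board. Origin: centre of its underside; z up through the knob.
- lid_green: green glazed ceramic lid (second smallest), 74 mm across, 38 mm high: tapered plug below (0-9 mm up, 46 mm across at its foot, 59 mm where full), flange 74 mm across (9-14 mm up), upright round knob in the middle, 20 mm in diameter (14-38 mm up). Starts knob up, lying on its plug on the wooden board. Origin: centre of its underside; z up through the knob.
- lid_red: red glazed ceramic lid (second largest), 84 mm across, 38 mm high: tapered plug below (0-9 mm up, 56 mm across at its foot, 69 mm where full), flange 84 mm across (9-14 mm up), upright round knob in the middle, 20 mm in diameter (14-38 mm up). Starts knob up, lying on its plug on the wooden board. Origin: centre of its underside; z up through the knob.
- lid_blue: blue glazed ceramic lid (largest), 94 mm across, 38 mm high: tapered plug below (0-9 mm up, 66 mm across at its foot, 79 mm where full), flange 94 mm across (9-14 mm up), upright round knob in the middle, 20 mm in diameter (14-38 mm up). Starts knob up, lying on its plug on the wooden board. Origin: centre of its underside; z up through the knob.
- pot_yellow: yellow glazed open round pot (small), 64 mm across, 66 mm high, mouth 54 mm across; loose on the gingham tray, food well below the mouth. Origin: centre of its underside; z up. With its lid home, flange on the rim and plug inside with 2.5 mm play all round, the lid's origin is 57 mm above the pot's.
- pot_green: green glazed open round pot (second smallest), 74 mm across, 69 mm high, mouth 64 mm across; loose on the gingham tray, food well below the mouth. Origin: centre of its underside; z up. With its lid home, flange on the rim and plug inside with 2.5 mm play all round, the lid's origin is 60 mm above the pot's.
- pot_red: red glazed open round pot (second largest), 84 mm across, 72 mm high, mouth 74 mm across; loose on the gingham tray, food well below the mouth. Origin: centre of its underside; z up. With its lid home, flange on the rim and plug inside with 2.5 mm play all round, the lid's origin is 63 mm above the pot's.
- pot_blue: blue glazed open round pot (largest), 94 mm across, 75 mm high, mouth 84 mm across; loose on the gingham tray, food well below the mouth. Origin: centre of its underside; z up. With its lid home, flange on the rim and plug inside with 2.5 mm play all round, the lid's origin is 66 mm above the pot's.
- mug: bystander: white mug with blue bands, 84 mm across, 92 mm high, handle reaching 76 mm from the axis along its +y; to one side of the work. Origin: centre of its underside.
- egg_cup: bystander: white egg cup with a brown egg standing in it (one piece), 49 mm across, 72 mm high. Origin: centre of its underside.
Things that resemble listed ones, but are neither listed nor needed, are in the scene too. What is shaped like the pot_yellow but black is not meant. Leave any black look-alike of the pot_red alone.

How it is judged:
At the end, for the whole second after the job is handed in: Each lid is on the pot of its own colour: centred within 8 mm, at its seated height within 3 mm, level with the rim within 0.06 rad, pot and lid upright within 0.1 rad, released and at rest; each pot, the mug and the egg cup within 30 mm of where it started, mug and egg cup upright within 0.2 rad (horizontal distance between lid_yellow and pot_yellow below 0.008 m and z of lid_yellow in the frame of pot_yellow between 0.054 and 0.06 m and angle between the z axis of lid_yellow and the z axis of pot_yellow, either way round below 0.06 rad and angle between each of lid_yellow, pot_yellow, lid_green, pot_green, lid_red, pot_red, lid_blue, pot_blue's own z axis and vertical below 0.1 rad and linear speed of each of lid_yellow, pot_yellow, lid_green, pot_green, lid_red, pot_red, lid_blue, pot_blue below 0.02 m/s and distance of each of pot_yellow, pot_green, pot_red, pot_blue, mug, egg_cup from where it was at the start of the episode below 0.03 m and horizontal distance between lid_green and pot_green below 0.008 m and z of lid_green in the frame of pot_green between 0.057 and 0.063 m and angle between the z axis of lid_green and the z axis of pot_green, either way round below 0.06 rad and horizontal distance between lid_red and pot_red below 0.008 m and z of lid_red in the frame of pot_red between 0.06 and 0.066 m and angle between the z axis of lid_red and the z axis of pot_red, either way round below 0.06 rad and horizontal distance between lid_blue and pot_blue below 0.008 m and z of lid_blue in the frame of pot_blue between 0.063 and 0.069 m and angle between the z axis of lid_blue and the z axis of pot_blue, either way round below 0.06 rad and angle between each of mug, egg_cup's own z axis and vertical below 0.2 rad); the robot touches nothing.
It fails at once if a lid was let fall: moving faster than 0.7 m/s (a drop of more than 25 mm) with no finger on it ((contact force between the fingers and lid_yellow below 0.02 N and linear speed of lid_yellow above 0.7 m/s) or (contact force between the fingers and lid_green below 0.02 N and linear speed of lid_green above 0.7 m/s) or (contact force between the fingers and lid_red below 0.02 N and linear speed of lid_red above 0.7 m/s) or (contact force between the fingers and lid_blue below 0.02 N and linear speed of lid_blue above 0.7 m/s)).
It fails at once if a pot was tipped by more than 17 degrees or shifted by more than 50 mm (angle between any of pot_yellow, pot_green, pot_red, pot_blue's own z axis and vertical above 0.3 rad or distance of any of pot_yellow, pot_green, pot_red, pot_blue from where it was at the start of the episode above 0.05 m).
It fails at once if the mug or the egg cup was tipped by more than 23 degrees or shifted by more than 50 mm (angle between any of mug, egg_cup's own z axis and vertical above 0.4 rad or distance of any of mug, egg_cup from where it was at the start of the episode above 0.05 m).
It also fails if it takes over 115 s, if anything falls off the work surface, if the arm or the gripper's body presses on something with over 40 N, if the wrist force passes 120 N, or if a joint passes its speed limit or range.

## Working session

There is one attempt and no reset: what is moved stays moved. The work goes in short steps, Python scripts to look and compute and a tool call to move; the robot and the scene stay as the last step left them, time stands still between calls to the robot, and variables do not carry over. Pictures are saved under pics/ and viewed, at most 14 in all, crops included, and the job is handed in when it is done.

Besides the shell and the picture viewer there is one more tool, called after "Emit:" as name(argument=value, ...) on one line, values as JSON. play_rows: Moves the arm, as the interface text tells. Its arguments: {"type":"object","properties":{"deltas":{"type":"array"},"newtons":{"type":"number"}},"required":["deltas"]}

```bash
ls; mkdir -p pics; cat > h.py <<'E'
import numpy as np, cv2
from plant import robot
def cam(n):
    c=robot.read_camera(n); return c
def save(c,f): cv2.imwrite('pics/'+f,c['pixels'])
def ray(c,u,v):
    K=np.array(c['mtx']); d=np.array([(u-K[0,2])/K[0,0],-(v-K[1,2])/K[1,1],-1.0])
    return np.array(c['eye']),np.array(c['rotation'])@d
def onplane(c,u,v,z):
    e,d=ray(c,u,v); return e+d*(z-e[2])/d[2]
E
python3 - <<'E'
from h import *
s=robot.read_state(); print(s)
for n in ('top','side'):
    c=cam(n); save(c,n+'0.png'); print(n,{k:np.round(v,4).tolist() if k!='pixels' else 0 for k,v in c.items()})
E
```

```text
pics
{'t': 0.0, 'q': array([ 1.04358153e+00,  1.31102915e-01,  1.48928866e+00,  1.61639735e-05,
        1.52298981e+00, -8.54064107e-02]), 'dq': array([-4.01673408e-04,  1.77607656e-03, -2.52086528e-03,  1.01363742e-03,
        9.66670385e-05, -2.73073090e-03]), 'joint_torque': array([-4.90732382e-04, -5.59844935e+01, -4.91754484e+01,  7.68216513e-02,
        3.58023494e-02, -1.03570064e-04]), 'tool_pos': array([0.25623651, 0.5419069 , 0.21761709]), 'orientation': array([-6.88239842e-01, -3.06470843e+00,  2.67083448e-03]), 'force': array([0.40571127, 0.49125928, 0.47868297]), 'wrist_torque': array([-0.0333452 , -0.01159112, -0.03909551]), 'gripper_force': 0.0, 'opening': 0.09299552734530825}
top {'pixels': 0, 'mtx': [[541.7724, 0.0, 320.4137], [0.0, 541.7724, 237.2514], [0.0, 0.0, 1.0]], 'eye': [0.2214, 0.0072, 1.5652], 'rotation': [0.1471, -0.1369, -1.5773]}
side {'pixels': 0, 'mtx': [[463.146, 0.0, 315.6779], [0.0, 463.146, 248.4723], [0.0, 0.0, 1.0]], 'eye': [0.3112, -0.6887, 0.8305], 'rotation': [0.737, -0.1133, -0.2543]}
```

```bash
sed -i "s/np.array(c\['rotation'\])@d/cv2.Rodrigues(np.array(c['rotation'],float))[0]@d/" h.py; sed -n 5,8p h.py
```

```text
def save(c,f): cv2.imwrite('pics/'+f,c['pixels'])
def ray(c,u,v):
    K=np.array(c['mtx']); d=np.array([(u-K[0,2])/K[0,0],-(v-K[1,2])/K[1,1],-1.0])
    return np.array(c['eye']),cv2.Rodrigues(np.array(c['rotation'],float))[0]@d
```

View pics/top0.png

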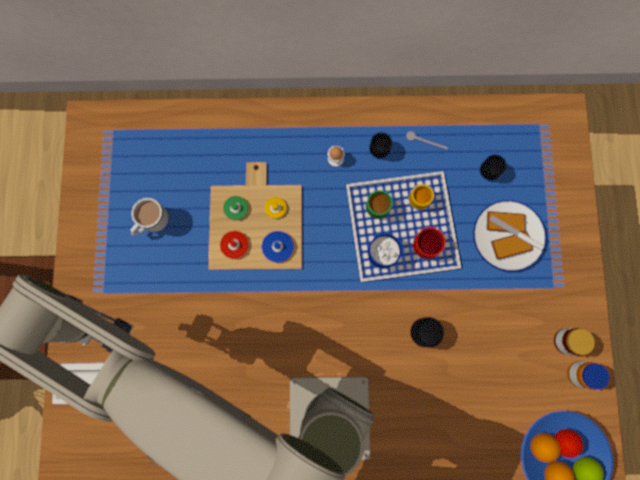

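View pics/side0.png

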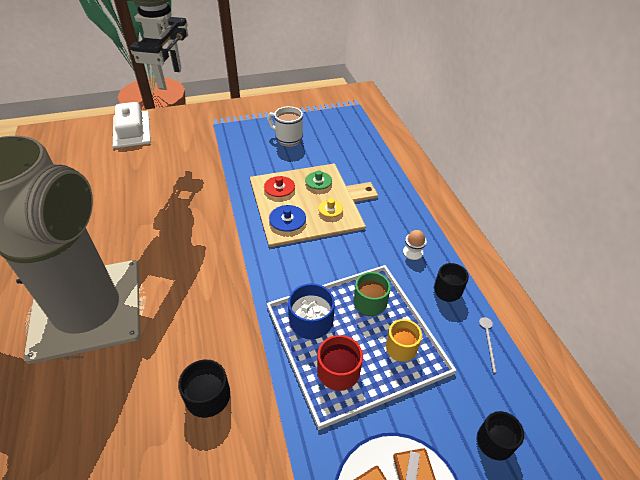

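```bash
cat >> h.py <<'E'
HUE={'yellow':(18,32),'green':(45,90),'red':(172,6),'blue':(105,128)}
def mask(img,col,smin=110,vmin=40):
    h,s,v=cv2.split(cv2.cvtColor(img,cv2.COLOR_BGR2HSV)); a,b=HUE[col]
    m=((h>=a)&(h<=b)) if a<b else ((h>=a)|(h<=b))
    return (m&(s>smin)&(v>vmin)).astype(np.uint8)*255
def blobs(img,col,amin=80,**k):
    m=cv2.morphologyEx(mask(img,col,**k),cv2.MORPH_OPEN,np.ones((3,3),np.uint8))
    out=[]
    for c in cv2.findContours(m,cv2.RETR_EXTERNAL,cv2.CHAIN_APPROX_NONE)[0]:
        if cv2.contourArea(c)>amin and len(c)>5:
            hull=cv2.convexHull(c); e=cv2.fitEllipse(c); out.append((cv2.contourArea(c),e,cv2.boundingRect(c),c))
    return sorted(out,key=lambda o:-o[0])
def tri(c1,p1,c2,p2):
    e1,d1=ray(c1,*p1); e2,d2=ray(c2,*p2)
    s,_,_,_=np.linalg.lstsq(np.stack([d1,-d2],1),e2-e1,rcond=None)
    a,b=e1+s[0]*d1,e2+s[1]*d2
    return (a+b)/2,np.linalg.norm(a-b)
E
python3 - <<'E'
from h import *
for n in ('top','side'):
    c=cam(n); i=c['pixels']
    for col in HUE:
        k=dict(smin=190 ) if col=='blue' else {}
        print(n,col,[(int(a),np.round(e[0]).tolist(),np.round(e[1]).tolist(),r) for a,e,r,_ in blobs(i,col,**k)][:5])
    if n=='top': a=cv2.resize(i[130:300,190:480],(800,469),interpolation=cv2.INTER_CUBIC); save({'pixels':a},'cropt.png')
    else:
        print(np.round([ray(c,315,248)[1]],2)); 
        for p in [(287,219),(330,208),(311,311)]: print(i[p[1],p[0]])
        a=cv2.resize(i[150:410,230:480],(576,600),interpolation=cv2.INTER_CUBIC); save({'pixels':a},'crops.png')
E
```

```text
top yellow [(4990, [23.0, 184.0], [51.0, 149.0], (0, 110, 55, 145)), (726, [14.0, 452.0], [31.0, 49.0], (0, 427, 35, 53)), (617, [50.0, 202.0], [18.0, 64.0], (38, 171, 23, 67)), (522, [581.0, 341.0], [24.0, 27.0], (567, 329, 28, 26)), (489, [618.0, 172.0], [29.0, 46.0], (593, 153, 47, 41))]
top green [(402, [235.0, 208.0], [22.0, 23.0], (224, 197, 24, 23))]
top red [(710, [429.0, 243.0], [28.0, 32.0], (413, 228, 33, 30)), (537, [234.0, 244.0], [26.0, 27.0], (221, 232, 27, 26)), (519, [569.0, 443.0], [23.0, 30.0], (555, 430, 28, 27))]
top blue [(609, [277.0, 246.0], [27.0, 28.0], (263, 233, 29, 28))]
side yellow [(1135, [403.0, 340.0], [34.0, 43.0], (386, 319, 36, 43)), (329, [330.0, 208.0], [18.0, 24.0], (318, 198, 25, 19))]
side green [(542, [370.0, 302.0], [25.0, 35.0], (354, 289, 34, 27)), (327, [318.0, 180.0], [17.0, 25.0], (306, 171, 26, 18)), (267, [373.0, 284.0], [24.0, 32.0], (355, 272, 36, 20))]
side red [(1995, [339.0, 362.0], [45.0, 56.0], (318, 335, 45, 56)), (463, [279.0, 186.0], [20.0, 30.0], (264, 176, 31, 21))]
side blue [(277, [299.0, 323.0], [15.0, 29.0], (289, 309, 21, 29)), (112, [316.0, 291.0], [11.0, 20.0], (306, 285, 20, 13))]
[[ 0.19  0.65 -0.74]]
[191 210 218]
[ 28  98 136]
[255 255 255]
```

View pics/crops.png

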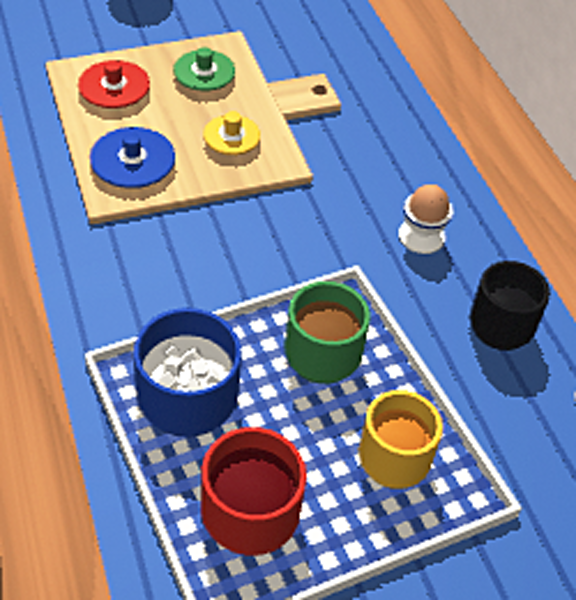

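View pics/cropt.png

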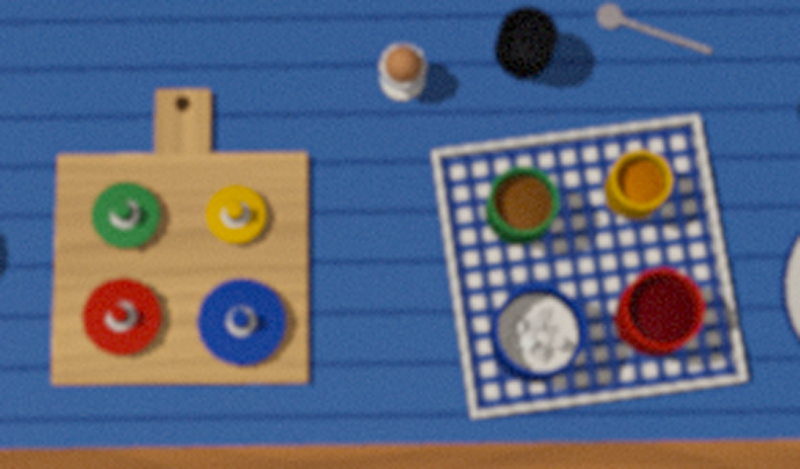

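```bash
cat >> h.py <<'E'
def togo(target):
    s=robot.read_state(); R=cv2.Rodrigues(s['orientation'])[0]
    return np.round(R.T@(np.array(target)-s['tool_pos'])*1000,1), np.round(np.degrees(np.arctan2(R[1,0],R[0,0])),2)
E
python3 - <<'E'
from h import *
c=cam('top'); 
for n,p,z in [('lg',(235.5,208),.03),('ly',(276,208),.03),('lr',(234,244.5),.03),('lb',(277,246.5),.03),('pg',(380,204),.07),('py',(422,196),.07),('pr',(430,242),.07),('pb',(385,250),.07),('mug',(150,215),.09),('egg',(336,156),.05)]: print(n,np.round(onplane(c,*p,z),3))
w=cam('wrist'); s=robot.read_state(); R=cv2.Rodrigues(s['orientation'])[0]
Rw=cv2.Rodrigues(np.array(w['rotation']))[0]
print(np.round(R,3),np.round(R.T@(w['eye']-s['tool_pos']),3),np.round(R.T@Rw,2),w['mtx'])
E
```

```text
lg [0.591 0.262 0.03 ]
ly [0.59  0.144 0.03 ]
lr [0.484 0.265 0.03 ]
lb [0.476 0.141 0.03 ]
pg [ 0.588 -0.154  0.07 ]
py [ 0.61  -0.274  0.07 ]
pr [ 0.477 -0.291  0.07 ]
pb [ 0.456 -0.164  0.07 ]
mug [0.56  0.491 0.09 ]
egg [ 0.739 -0.032  0.05 ]
[[-0.904  0.428 -0.   ]
 [ 0.428  0.904 -0.001]
 [ 0.    -0.001 -1.   ]] [ 0.073  0.001 -0.165] [[ 0.    0.96  0.26]
 [ 1.   -0.    0.  ]
 [ 0.    0.26 -0.96]] [[422.13704214   0.         320.15896912]
 [  0.         422.13704214 238.79567407]
 [  0.           0.           1.        ]]
```

Emit:
play_rows(deltas=[0, 0, 0, -6.3, 60, 0, 0, 0, -6.3, 60, 0, 0, 0, -6.3, 60, 0, 0, 0, -6.4, 60, -25, -31, 0, 0, 60, -25, -31, 0, 0, 60, -25, -31, 0, 0, 60, -25, -31, 0, 0, 60, -25, -31, 0, 0, 60, -25, -31, 0, 0, 60], newtons=25)

```text
t: 1.13
tool_pos: [0.4073, 0.3548, 0.2188]
orientation: [-0.0, 3.141, 0.0]
force: [1.1, 1.1, -0.5]
opening: 0.06
gripper_force: 0.0
```

Emit:
play_rows(deltas=[-25, -31, 0, 0, 60, -25, -31, 0, 0, 60, -25, -31, 0, 0, 60, -25, -31, 0, 0, 60, -25, -31, 0, 0, 60, -5, -5, 0, 0, 60, 0, 0, 0, 0, 60, 0, 0, 0, 0, 60])

```text
t: 1.8
tool_pos: [0.5362, 0.1964, 0.2184]
orientation: [-0.002, -3.141, -0.001]
force: [-1.2, 0.4, 0.1]
opening: 0.06
gripper_force: 0.0
```

```bash
python3 - <<'E'
from h import *
import pickle
w=cam('wrist'); save(w,'w1.png'); pickle.dump(w,open('w1.pkl','wb')); s=robot.read_state(); print(s['t'],s['tool_pos'],s['orientation'],w['eye'])
E
```

```text
1.85 [0.53582747 0.19709968 0.2184811 ] [-1.39167611e-04 -3.14089067e+00 -6.48123727e-04] [0.46381955 0.19706309 0.38407546]
```

View pics/w1.png

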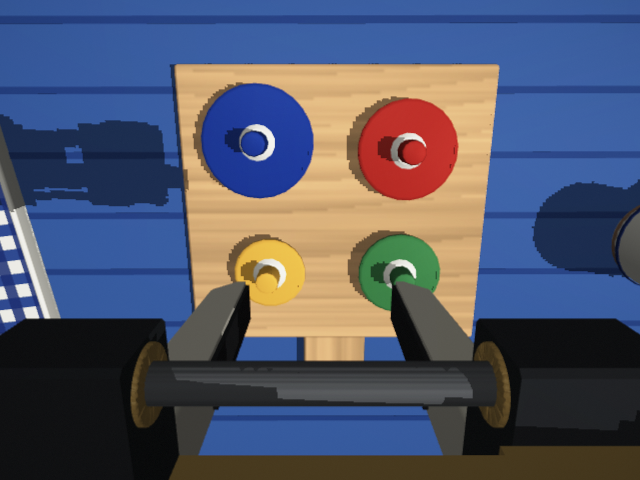

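Emit:
play_rows(deltas=[-20, 30, 0, 0, 90, -20, 30, 0, 0, 90, 0, 0, 0, 0, 90, 0, 0, 0, 0, 90, 0, 0, 0, 0, 90])

```text
t: 2.27
tool_pos: [0.5753, 0.2577, 0.2184]
orientation: [0.004, -3.141, 0.001]
force: [-0.3, 0.2, 0.1]
opening: 0.0876
gripper_force: 0.0
```

```bash
python3 - <<'E'
from h import *
import pickle
w=cam('wrist'); pickle.dump(w,open('w2.pkl','wb')); print(robot.read_state()['tool_pos'],w['eye'])
E
```

```text
[0.5755212  0.25703712 0.21890556] [0.50287458 0.25821265 0.38407357]
```

Emit:
play_rows(deltas=[0, -40, 0, 0, 90, 0, -40, 0, 0, 90, 0, -40, 0, 0, 90, 0, 0, 0, 0, 90, 0, 0, 0, 0, 90, 0, 0, 0, 0, 90])

```text
t: 2.82
tool_pos: [0.5762, 0.1362, 0.2196]
orientation: [0.002, 3.14, 0.001]
force: [1.1, -0.2, 0.6]
opening: 0.0904
gripper_force: 0.0
```

```bash
python3 - <<'E'
from h import *
import pickle
w=cam('wrist'); pickle.dump(w,open('w3.pkl','wb')); w2=pickle.load(open('w2.pkl','rb')); print(robot.read_state()['tool_pos'],w['eye'])
def lids(w):
    o={}
    for col in HUE:
        k=dict(smin=190,vmin=90) if col=='blue' else dict(smin=120,vmin=70)
        o[col]=[b for b in blobs(w['pixels'],col,amin=1500,**k)]
    return o
a,b=lids(w2),lids(w)
for col in HUE:
    print(col,[[(int(x[0]),np.round(x[1][0],1),np.round(x[1][1],1)) for x in q[col][:3]] for q in (a,b)])
both=np.hstack([w2['pixels'],w['pixels']]); save({'pixels':cv2.resize(both,(800,300))},'w23.png')
E
```

```text
[0.57621895 0.13687432 0.2193743 ] [0.50344227 0.13683597 0.38509836]
yellow [[(4013, array([198.7, 230. ]), array([68.8, 74.3]))], [(3991, array([336.2, 228.5]), array([70.5, 72.2]))]]
green [[(5001, array([331.2, 230.9]), array([78.9, 80.7]))], [(4987, array([468.4, 228.9]), array([76.2, 83.4])), (1562, array([ 20.2, 240. ]), array([37.4, 55.8]))]]
red [[(8515, array([335.1, 100. ]), array([101.5, 106.8]))], [(8555, array([483.3,  98. ]), array([ 98.7, 110.4]))]]
blue [[(10125, array([180.7,  88.1]), array([105.9, 123.7]))], [(10571, array([329.1,  88.9]), array([112.7, 119.4]))]]
```

View pics/w23.png

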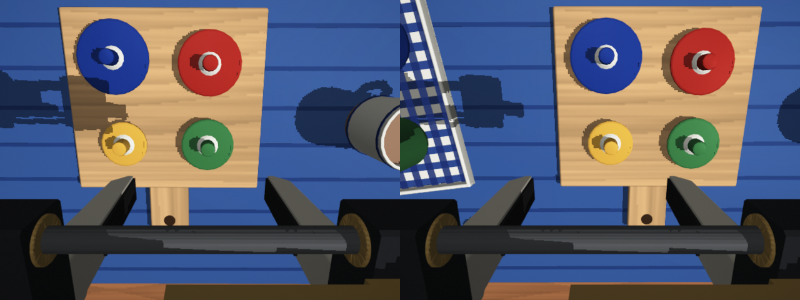

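```bash
cat > lids.py <<'E'
from h import *
import pickle
ws=[pickle.load(open(f'w{i}.pkl','rb')) for i in (2,3)]
for col in HUE:
    k=dict(smin=190,vmin=60) if col=='blue' else dict(smin=120,vmin=50)
    cs=[]
    for w in ws:
        b=blobs(w['pixels'],col,amin=1500,**k)[0]
        e=cv2.fitEllipse(cv2.convexHull(b[3])); cs.append((e[0],b[1][0],e[1]))
    p,err=tri(ws[0],cs[0][0],ws[1],cs[1][0])
    q,err2=tri(ws[0],cs[0][1],ws[1],cs[1][1])
    D=[np.mean(c[2]) for c in cs]
    print(col,np.round(p*1000,1),round(err*1000,1),np.round(q*1000,1),round(err2*1000,1),'per-view@p.z',[np.round(onplane(w,*c[0],.030)[:2]*1000,1) for w,c in zip(ws,cs)],np.round(D,1))
E
python3 lids.py
```

```text
yellow [-1726.3  -895.8  2728.7] 13.2 [-4275.9 -3079.5  5415.9] 29.9 per-view@p.z [array([838.2, 432. ]), array([842.7, 293.7])] [286.4 246.6]
green [594.5 268.   22.6] 0.0 [594.5 268.   22.6] 0.0 per-view@p.z [array([592.7, 267.8]), array([592.6, 265.3])] [80.6 80.7]
red [484.5 270.2  22.7] 0.0 [484.5 270.2  22.7] 0.0 per-view@p.z [array([484.9, 269.9]), array([484.9, 267.5])] [105.1 105.4]
blue [477.3 144.3  22.9] 0.0 [477.3 144.3  22.7] 0.0 per-view@p.z [array([477.8, 146.6]), array([477.8, 144.2])] [117.5 116.9]
```

Emit:
play_rows(deltas=[-3, -37, -9, 0, 90, -3, -37, -9, 0, 90, -3, -37, -9, 0, 90, -3, -37, -9, 0, 90, -3, -37, -9, 0, 90, -3, -37, -9, 0, 90, -3, -37, -9, 0, 90, -3, -37, -9, 0, 90, 0, 0, 0, 0, 90, 0, 0, 0, 0, 90])

```text
t: 3.7
tool_pos: [0.6009, -0.1603, 0.2911]
orientation: [0.003, 3.141, -0.0]
force: [-1.0, 0.8, -1.0]
opening: 0.0902
gripper_force: 0.0
```

```bash
python3 - <<'E'
from h import *
import pickle
w=cam('wrist'); save(w,'w4.png');pickle.dump(w,open('w4.pkl','wb')); print(robot.read_state()['tool_pos'],w['eye'])
E
```

```text
[ 0.60068045 -0.15883694  0.29051933] [ 0.52815738 -0.15952971  0.45666521]
```

Emit:
play_rows(deltas=[0, -40, 0, 0, 90, 0, -40, 0, 0, 90, 0, -40, 0, 0, 90, 0, 0, 0, 0, 90, 0, 0, 0, 0, 90, 0, 0, 0, 0, 90])

```text
t: 4.25
tool_pos: [0.6008, -0.2775, 0.2901]
orientation: [0.002, -3.141, -0.002]
force: [-0.4, 1.5, 0.2]
opening: 0.0904
gripper_force: 0.0
```

```bash
python3 - <<'E'
from h import *
import pickle
w=cam('wrist'); pickle.dump(w,open('w5.pkl','wb')); w2=pickle.load(open('w4.pkl','rb')); print(robot.read_state()['tool_pos'],w['eye'])
both=np.hstack([w2['pixels'],w['pixels']]); save({'pixels':cv2.resize(both,(800,300))},'w45.png')
E
```

```text
[ 0.60092932 -0.27719975  0.29037891] [ 0.52835037 -0.27716887  0.45570487]
```

View pics/w45.png

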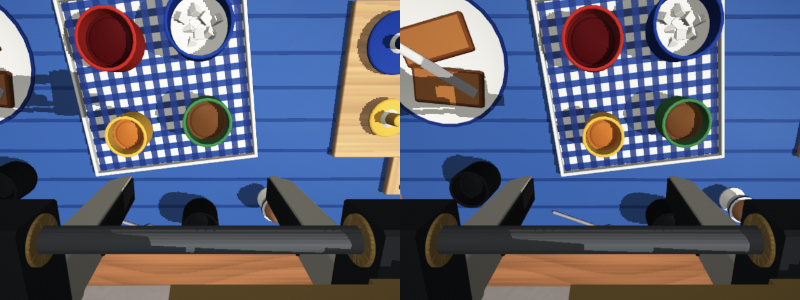

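```bash
python3 - <<'E'
from h import *
import pickle
a=pickle.load(open('w4.pkl','rb'))['pixels'];b=pickle.load(open('w5.pkl','rb'))['pixels']
save({'pixels':cv2.resize(np.hstack([a[0:265,110:390],b[0:265,240:540]]),(800,366),interpolation=cv2.INTER_CUBIC)},'w45c.png')
for n,(im,row,c0,c1) in {'red':(b,62,255,370),'yel':(b,215,285,365),'gr':(b,195,370,480)}.items():
    print(n,[tuple(int(t) for t in cv2.cvtColor(im[row:row+1,x:x+1],cv2.COLOR_BGR2HSV)[0,0]) for x in range(c0,c1,3)])
E
```

```text
red [(113, 175, 127), (143, 123, 104), (1, 197, 202), (1, 204, 130), (1, 205, 107), (178, 200, 88), (178, 205, 71), (178, 208, 71), (179, 206, 78), (179, 204, 80), (178, 204, 80), (179, 203, 83), (179, 203, 83), (179, 203, 84), (179, 201, 85), (179, 199, 87), (179, 199, 87), (179, 195, 90), (179, 198, 89), (178, 203, 88), (179, 201, 89), (179, 203, 88), (179, 201, 89), (178, 204, 90), (179, 199, 91), (178, 202, 91), (178, 202, 77), (178, 200, 42), (179, 193, 41), (178, 207, 37), (178, 186, 48), (179, 190, 51), (1, 203, 74), (1, 197, 199), (172, 163, 158), (114, 147, 137), (30, 12, 149), (26, 12, 149), (30, 12, 150)]
yel [(113, 156, 131), (30, 14, 149), (20, 61, 159), (23, 170, 242), (20, 182, 184), (13, 194, 210), (13, 198, 161), (13, 198, 182), (13, 196, 193), (13, 195, 197), (13, 196, 199), (13, 195, 203), (13, 196, 206), (13, 194, 209), (14, 193, 211), (14, 192, 215), (14, 192, 218), (14, 190, 221), (13, 193, 196), (13, 201, 103), (13, 200, 97), (13, 197, 110), (15, 194, 101), (20, 182, 196), (24, 161, 247), (112, 166, 167), (112, 167, 166)]
gr [(114, 180, 123), (113, 179, 111), (112, 147, 87), (112, 78, 104), (90, 4, 126), (113, 45, 131), (113, 158, 132), (113, 153, 132), (113, 151, 133), (26, 12, 148), (26, 12, 148), (26, 12, 148), (34, 13, 135), (64, 130, 43), (65, 133, 44), (65, 136, 45), (66, 133, 46), (65, 132, 141), (58, 110, 141), (13, 174, 98), (13, 172, 113), (13, 169, 115), (13, 169, 116), (13, 169, 118), (13, 168, 120), (13, 167, 122), (13, 168, 123), (13, 168, 126), (13, 170, 126), (13, 167, 128), (13, 165, 130), (13, 165, 131), (13, 164, 134), (13, 163, 136), (13, 173, 56), (12, 166, 57), (13, 170, 51)]
```

View pics/w45c.png

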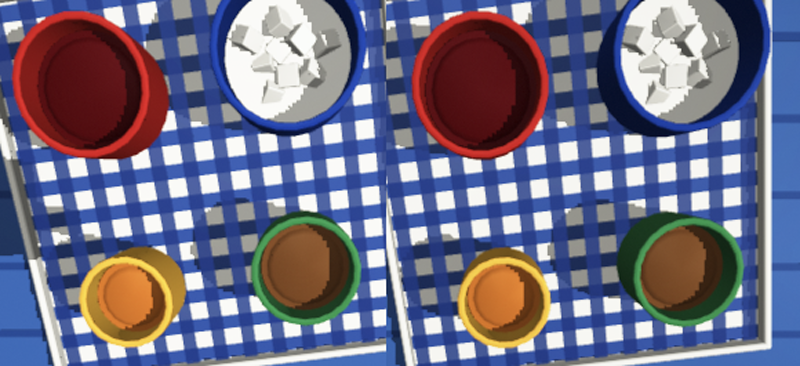

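Emit:
play_rows(deltas=[35, 30, 0, 0, 90, 35, 30, 0, 0, 90, 0, 0, 0, 0, 90, 0, 0, 0, 0, 90, 0, 0, 0, 0, 90])

```text
t: 4.72
tool_pos: [0.5378, -0.224, 0.2918]
orientation: [-0.004, 3.139, -0.002]
force: [-0.7, -0.8, -0.0]
opening: 0.0902
gripper_force: 0.0
```

```bash
python3 - <<'E'
from h import *
import pickle
w=cam('wrist'); pickle.dump(w,open('w6.pkl','wb')); print(robot.read_state()['tool_pos'],w['eye'])
E
```

```text
[ 0.53823435 -0.22474193  0.29197215] [ 0.46489571 -0.22331429  0.45722501]
```

Emit:
play_rows(deltas=[0, 40, 0, 0, 90, 0, 40, 0, 0, 90, 0, 40, 0, 0, 90, 0, 0, 0, 0, 90, 0, 0, 0, 0, 90, 0, 0, 0, 0, 90])

```text
t: 5.27
tool_pos: [0.5381, -0.1058, 0.2912]
orientation: [-0.001, 3.14, -0.001]
force: [-0.0, -0.1, 0.3]
opening: 0.09
gripper_force: 0.0
```

```bash
cat > pots.py <<'E'
from h import *
import pickle
R={'yellow':((19,150,205),(27,255,255)),'green':((55,90,110),(72,255,255)),'red':((0,150,165),(5,255,255)),'blue':((108,190,120),(125,255,255))}
def rim(img,col):
    h=cv2.cvtColor(img,cv2.COLOR_BGR2HSV); m=cv2.inRange(h,*[np.array(t) for t in R[col]])
    m=cv2.morphologyEx(m,cv2.MORPH_CLOSE,np.ones((3,3),np.uint8))
    cs,hi=cv2.findContours(m,cv2.RETR_CCOMP,cv2.CHAIN_APPROX_NONE)
    o=[]
    for c,x in zip(cs,hi[0]):
        if x[3]>=0 and cv2.contourArea(c)>1200:   # hole = mouth edge
            e=cv2.fitEllipse(c); r=cv2.boundingRect(c)
            o.append((cv2.contourArea(c),e,r,cv2.contourArea(c)/(np.pi/4*e[1][0]*e[1][1])))
    return sorted(o,key=lambda t:-t[0])
if __name__=='__main__':
    f={i:pickle.load(open(f'w{i}.pkl','rb')) for i in (4,5,6,7)}
    for col in R:
        cen={}
        for i,w in f.items():
            for a,e,r,q in rim(w['pixels'],col):
                if r[1]>1 and q>.97: cen[i]=e[0]; print(col,i,np.round(e[0],1),np.round(e[1],1),round(q,3))
        k=list(cen)
        for i in k:
            for j in k:
                if i<j: 
                    p,er=tri(f[i],cen[i],f[j],cen[j]); print('  ',i,j,np.round(p*1000,1),round(er*1000,1))
E
python3 - <<'E'
from h import *
import pickle
w=cam('wrist'); pickle.dump(w,open('w7.pkl','wb')); print(robot.read_state()['tool_pos'],w['eye'])
h=cv2.cvtColor(w['pixels'],cv2.COLOR_BGR2HSV)
w4=pickle.load(open('w4.pkl','rb'))['pixels']; h=cv2.cvtColor(w4,cv2.COLOR_BGR2HSV)
print([tuple(int(t) for t in h[y,320]) for y in range(60,110,2)])
E
python3 pots.py
```

```text
[ 0.53785862 -0.10642991  0.2910062 ] [ 0.46537656 -0.10508734  0.45679053]
[(30, 5, 242), (27, 12, 213), (20, 3, 251), (20, 3, 251), (30, 3, 251), (30, 3, 251), (20, 3, 251), (30, 3, 251), (25, 7, 235), (30, 11, 164), (30, 11, 165), (26, 12, 165), (26, 11, 165), (26, 11, 164), (111, 50, 144), (113, 195, 182), (113, 203, 170), (113, 207, 100), (113, 200, 56), (113, 128, 106), (113, 94, 179), (113, 127, 165), (113, 127, 166), (113, 128, 165), (113, 167, 151)]
yellow 4 [201.1 218.4] [55.5 60.1] 0.999
yellow 5 [325.4 218.8] [57.7 59. ] 0.999
yellow 6 [271.  280.5] [52.7 56.3] 0.999
   4 5 [ 614.8 -271.6   69.2] 0.1
   4 6 [ 614.8 -271.6   69.2] 0.0
   5 6 [ 614.7 -271.6   69.3] 0.1
green 4 [331.8 195.9] [70.2 70.6] 0.999
green 5 [459.  196.8] [68.1 74.2] 0.999
green 6 [397.5 260.7] [64.3 68.7] 0.999
green 7 [274.7 260.7] [64.6 68.1] 0.999
   4 5 [ 593.3 -149.    71.4] 0.0
   4 6 [ 593.3 -149.1   71.4] 0.1
   4 7 [ 593.2 -149.    72. ] 0.1
   5 6 [ 593.3 -149.1   71.6] 0.0
   5 7 [ 593.3 -149.1   71.5] 0.1
   6 7 [ 593.4 -149.1   71.3] 0.1
red 4 [168.4  60.6] [87.6 98.7] 0.999
red 5 [308.   60.7] [89.9 96.9] 0.999
red 6 [248.4 137.1] [84.5 89. ] 1.0
   4 5 [ 477.8 -287.    74.9] 0.0
   4 6 [ 477.8 -286.9   75.2] 0.0
   5 6 [ 477.8 -287.    75. ] 0.1
blue 6 [392.8 112.6] [ 98.4 104.4] 0.999
blue 7 [255.8 112.2] [ 97.9 103.9] 0.999
   6 7 [ 456.9 -161.    76.5] 0.0
```

Emit:
play_rows(deltas=[7.6, 31.2, 21, 0, 60, 7.6, 31.2, 21, 0, 60, 7.6, 31.2, 21, 0, 60, 7.6, 31.2, 21, 0, 60, 7.6, 31.2, 21, 0, 60, 7.6, 31.2, 21, 0, 60, 7.6, 31.2, 21, 0, 60, 7.6, 31.2, 21, 0, 60, 0, 0, 0, 0, 60, 0, 0, 0, 0, 60])

```text
t: 6.15
tool_pos: [0.4756, 0.144, 0.1211]
orientation: [0.002, -3.139, 0.002]
force: [0.8, -0.2, 0.8]
opening: 0.0599
gripper_force: 0.0
```

```bash
sed -i 's/vmin=50/vmin=75/' lids.py; python3 lids.py | head -1; python3 -c "
from h import *
print(togo([.4775,.1443,.030]))"
```

```text
yellow [593.9 151.1  22.8] 0.1 [594.  151.   22.7] 0.0 per-view@p.z [array([592.1, 153.2]), array([592.1, 150.8])] [72.4 72.1]
(array([-2.2,  0.4, 91.1]), np.float64(-179.94))
```

Emit:
play_rows(deltas=[-2, 0, 30, 0, 60, 0, 0, 30, 0, 60, 0, 0, 18, 0, 60, 0, 0, 8, 0, 60, 0, 0, 4, 0, 60, 0, 0, 0, 0, 60, 0, 0, 0, 0, 60])

```text
t: 6.73
tool_pos: [0.48, 0.1437, 0.0342]
orientation: [0.002, 3.139, 0.0]
force: [-0.2, 0.5, 0.3]
opening: 0.0601
gripper_force: 0.0
```

Emit:
play_rows(deltas=[0, 0, 0, 0, 10, 0, 0, 0, 0, 10, 0, 0, 0, 0, 10, 0, 0, 0, 0, 10, 0, 0, 0, 0, 10, 0, 0, 0, 0, 10, 0, 0, 0, 0, 10], newtons=25)

```text
t: 7.32
tool_pos: [0.4783, 0.1443, 0.0327]
orientation: [0.0, 3.142, 0.0]
force: [0.7, 0.5, 1.0]
opening: 0.0193
gripper_force: 25.0
```

Emit:
play_rows(deltas=[0, 0, -5, 0, 10, 0, 0, -10, 0, 10, 0, 0, -25, 0, 10, 0, 0, -30, 0, 10, 0, 0, -30, 0, 10, 0, 0, -30, 0, 10, 0, 0, -10, 0, 10, 0, 0, 0, 0, 10])

```text
t: 7.98
tool_pos: [0.4807, 0.1446, 0.1768]
orientation: [0.0, 3.135, 0.002]
force: [0.1, 0.0, -2.5]
opening: 0.0195
gripper_force: 25.0
```

```bash
cat > held.py <<'E'
import sys
from h import *
col=sys.argv[1]; pot=np.array(eval(sys.argv[2]))/1000
w=cam('wrist'); s=robot.read_state(); R=cv2.Rodrigues(s['orientation'])[0]
k=dict(smin=190,vmin=60) if col=='blue' else dict(smin=120,vmin=75)
b=blobs(w['pixels'],col,amin=1500,**k)
for a,e,r,c in b[:3]:
    h=cv2.fitEllipse(cv2.convexHull(c))
    print(int(a),np.round(e[0],1),np.round(h[0],1),np.round(h[1],1),round(h[2]),r)
e=cv2.fitEllipse(cv2.convexHull(b[0][3]))
# flange top assumed at: height above TCP from grasp = -dz
dz=float(sys.argv[3])/1000
p=onplane(w,*e[0],s['tool_pos'][2]-dz)
print('eye',w['eye'],'tcp',s['tool_pos'],'force',s['force'],'lid',np.round(p*1000,1),'tcp->lid',np.round((p-s['tool_pos'])*1000,1))
print('to go (tool)',np.round(np.array([[-1,0],[0,1]])@(pot[:2]-p[:2])*1000,1))
cv2.imwrite(f'pics/held_{col}.png',w['pixels'])
E
python3 held.py blue [456.9,-161,76.5] 9.5
```

```text
16668 [320.  262.7] [318.7 280.9] [182.9 207.9] 85 (215, 189, 210, 130)
3565 [320.1 324.8] [320.  338.4] [ 56.5 125.6] 0 (293, 278, 55, 82)
eye [0.4069921  0.14511078 0.3418836 ] tcp [0.4793229  0.14438055 0.17392773] force [-0.39449338  0.01940259 -2.47696899] lid [476.7 144.7 164.4] tcp->lid [-2.7  0.3 -9.5]
to go (tool) [  19.8 -305.7]
```

View pics/held_blue.png

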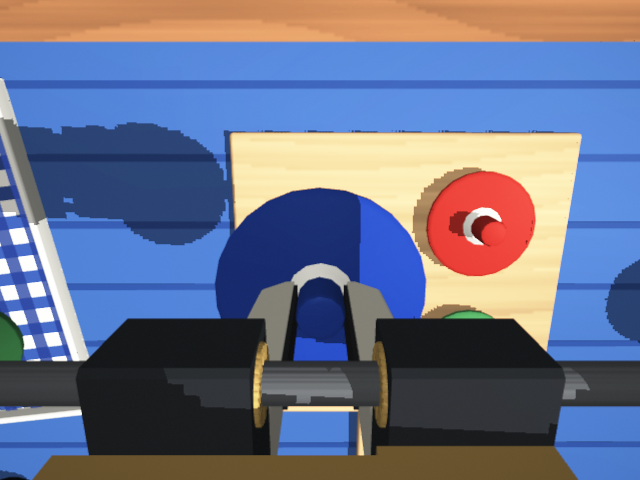

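Emit:
play_rows(deltas=[2.5, -38.1, 0, 0, 10, 2.5, -38.1, 0, 0, 10, 2.5, -38.1, 0, 0, 10, 2.5, -38.1, 0, 0, 10, 2.5, -38.1, 0, 0, 10, 2.5, -38.1, 0, 0, 10, 2.5, -38.1, 0, 0, 10, 2.5, -38.1, 0, 0, 10, 0, -0.7, 0, 0, 10, 0, 0, 0, 0, 10])

```text
t: 8.87
tool_pos: [0.4565, -0.1625, 0.1699]
orientation: [-0.007, -3.138, -0.003]
force: [-0.1, 0.6, -1.6]
opening: 0.0192
gripper_force: 25.0
```

Emit:
play_rows(deltas=[0, 0, 25, 0, 10, 0, 0, 25, 0, 10, 0, 0, 10, 0, 10, 0, 0, 5, 0, 10, 0, 0, 0, 0, 10, 0, 0, 0, 0, 10])

```text
t: 9.37
tool_pos: [0.4586, -0.1607, 0.108]
orientation: [-0.001, 3.142, 0.0]
force: [0.5, -0.1, -0.9]
opening: 0.0193
gripper_force: 25.0
```

```bash
python3 - <<'E'
from h import *
c=cam('side'); save({'pixels':cv2.resize(c['pixels'][230:400,230:430],(800,600)[:2] if 0 else (700,595),interpolation=cv2.INTER_CUBIC)},'sb.png'); print(robot.read_state()['tool_pos'],cam('wrist')['eye'])
E
```

```text
[ 0.45907106 -0.16110128  0.10872784] [ 0.38629744 -0.16040513  0.27426562]
```

View pics/sb.png

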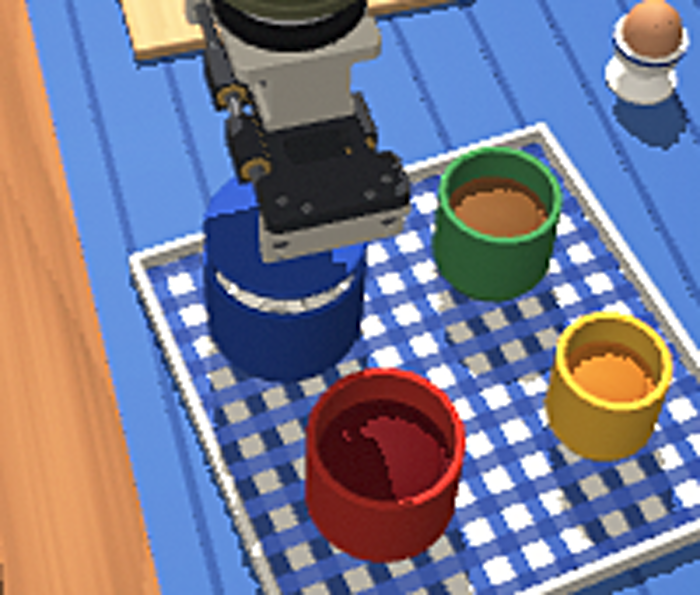

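Emit:
play_rows(deltas=[0, 0, 4, 0, 10, 0, 0, 4, 0, 10, 0, 0, 3, 0, 10, 0, 0, 2, 0, 10, 0, 0, 0, 0, 10, 0, 0, 0, 0, 10])

```text
t: 9.97
tool_pos: [0.4581, -0.1613, 0.0944]
orientation: [-0.001, -3.141, -0.0]
force: [0.3, -0.2, -2.8]
opening: 0.0192
gripper_force: 25.0
```

Emit:
play_rows(deltas=[0, 0, 1, 0, 10, 0, 0, 1, 0, 10, 0, 0, 0.5, 0, 10, 0, 0, 0, 0, 10])

```text
t: 10.3
tool_pos: [0.4582, -0.1613, 0.092]
orientation: [-0.0, -3.141, -0.0]
force: [-0.4, -0.6, -1.8]
opening: 0.0194
gripper_force: 25.0
```

Down 80.5 so far; feel for contact.

Emit:
play_rows(deltas=[0, 0, 1, 0, 10, 0, 0, 0.5, 0, 10, 0, 0, 0, 0, 10, 0, 0, 0, 0, 10])

```text
t: 10.63
tool_pos: [0.4583, -0.1613, 0.0907]
orientation: [0.0, 3.141, -0.0]
force: [-0.1, 0.5, -0.9]
opening: 0.0192
gripper_force: 25.0
```

Emit:
play_rows(deltas=[0, 0, 1, 0, 10, 0, 0, 0, 0, 10, 0, 0, 0, 0, 10])

```text
t: 10.88
tool_pos: [0.4585, -0.1614, 0.0907]
orientation: [0.0, 3.141, -0.0]
force: [-4.1, 3.1, 8.5]
opening: 0.0195
gripper_force: 25.0
```

Emit:
play_rows(deltas=[0, 0, 1, 0, 10, 0, 0, 0, 0, 10, 0, 0, 0, 0, 10])

```text
t: 11.13
tool_pos: [0.4588, -0.1615, 0.0907]
orientation: [0.0, 3.141, -0.001]
force: [-8.0, 2.9, 16.0]
opening: 0.0194
gripper_force: 25.0
```

Emit:
play_rows(deltas=[0, 0, -1.5, 0, 10, 0, 0, 0, 0, 30, 0, 0, 0, 0, 50, 0, 0, 0, 0, 50, 0, 0, 0, 0, 50, 0, 0, -15, 0, 50, 0, 0, -30, 0, 50, 0, 0, -30, 0, 50, 0, 0, -30, 0, 50, 0, 0, 0, 0, 50])

```text
t: 11.97
tool_pos: [0.4613, -0.1628, 0.202]
orientation: [0.0, 3.133, -0.007]
force: [1.1, -0.1, 0.2]
opening: 0.05
gripper_force: 0.0
```

```bash
python3 - <<'E'
from h import *
c=cam('side'); w=cam('wrist')
i=cv2.resize(c['pixels'][230:400,230:430],(400,340),interpolation=cv2.INTER_CUBIC); j=cv2.resize(w['pixels'],(400,300)); 
save({'pixels':np.hstack([i,cv2.copyMakeBorder(j,0,40,0,0,0)])},'sb2.png'); print(robot.read_state()['tool_pos'],w['eye'])
E
```

```text
[ 0.45928538 -0.16179151  0.19653973] [ 0.38690446 -0.16118709  0.36420199]
```

View pics/sb2.png

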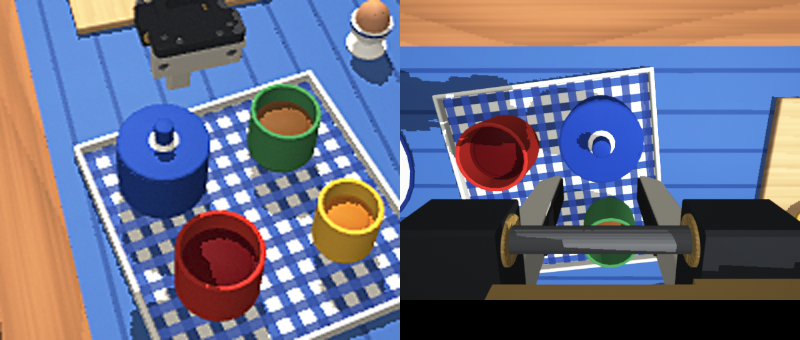

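Emit:
play_rows(deltas=[-2.3, 39.2, 0, 0, 50, -2.3, 39.2, 0, 0, 50, -2.3, 39.2, 0, 0, 50, -2.3, 39.2, 0, 0, 50, -2.3, 39.2, 0, 0, 50, -2.3, 39.2, 12, 0, 50, -2.3, 39.2, 12, 0, 50, -2.3, 39.2, 12, 0, 50, -2.3, 39.2, 12, 0, 50, -2.3, 39.2, 12, 0, 50])

```text
t: 12.9
tool_pos: [0.4798, 0.2323, 0.1324]
orientation: [-0.0, -3.139, 0.002]
force: [0.9, -0.2, 1.3]
opening: 0.0502
gripper_force: 0.0
```

Emit:
play_rows(deltas=[-2, 39.2, 12, 0, 50, 0, 0.6, 0, 0, 50, 0, 0, 0, 0, 50, 0, 0, 0, 0, 50])

```text
t: 13.23
tool_pos: [0.4823, 0.2699, 0.1214]
orientation: [0.001, -3.139, 0.003]
force: [0.0, -0.3, -0.3]
opening: 0.0497
gripper_force: 0.0
```

```bash
cat > where.py <<'E'
from h import *
import sys
w=cam('wrist'); t=w['eye']+np.array([.0726,-.0004,-.1655]); g=np.array(eval(sys.argv[1]))
s=robot.read_state(); print('tcp_est',np.round(t*1000,1),'meas',np.round(s['tool_pos']*1000,1),'tool move',np.round(np.array([-1,1,-1])*(g-t*1000),1), s['orientation'])
E
python3 where.py [484.5,270.2,33]
```

```text
tcp_est [482.8 270.4 121.7] meas [482.9 269.5 122.3] tool move [-1.7 -0.2 88.7] [-7.22319497e-04 -3.14026227e+00  1.68494582e-03]
```

Emit:
play_rows(deltas=[-1.7, 0, 30, 0, 50, 0, 0, 30, 0, 50, 0, 0, 18, 0, 50, 0, 0, 7, 0, 50, 0, 0, 3.5, 0, 50, 0, 0, 0, 0, 50, 0, 0, 0, 0, 50])

```text
t: 13.87
tool_pos: [0.4863, 0.2704, 0.0363]
orientation: [0.002, 3.139, 0.001]
force: [0.2, 0.4, 0.2]
opening: 0.05
gripper_force: 0.0
```

Emit:
play_rows(deltas=[0, 0, 0, 0, 10, 0, 0, 0, 0, 10, 0, 0, 0, 0, 10, 0, 0, 0, 0, 10, 0, 0, 0, 0, 10, 0, 0, 0, 0, 10])

```text
t: 14.37
tool_pos: [0.4852, 0.2706, 0.0349]
orientation: [0.0, 3.141, 0.0]
force: [-0.2, 0.0, 1.8]
opening: 0.0194
gripper_force: 25.0
```

```bash
python3 where.py [484.5,270.2,33]
```

```text
tcp_est [485.2 270.8  35. ] meas [485.3 270.6  35. ] tool move [ 0.7 -0.6  2. ] [9.87820673e-05 3.14121591e+00 9.58583566e-05]
```

Emit:
play_rows(deltas=[0, 0, -5, 0, 10, 0, 0, -10, 0, 10, 0, 0, -25, 0, 10, 0, 0, -30, 0, 10, 0, 0, -30, 0, 10, 0, 0, -30, 0, 10, 0, 0, -10, 0, 10, 0, 0, 0, 0, 10])

```text
t: 15.08
tool_pos: [0.4873, 0.2715, 0.1791]
orientation: [0.0, 3.135, 0.005]
force: [0.7, -0.0, -1.2]
opening: 0.0194
gripper_force: 25.0
```

Emit:
play_rows(deltas=[0.5, -39.8, 0, 0, 10, 0.5, -39.8, 0, 0, 10, 0.5, -39.8, 0, 0, 10, 0.5, -39.8, 0, 0, 10, 0.5, -39.8, 0, 0, 10, 0.5, -39.8, 0, 0, 10, 0.5, -39.8, 0, 0, 10, 0.5, -39.8, 0, 0, 10, 0.5, -39.8, 0, 0, 10, 0.5, -39.8, 0, 0, 10])

```text
t: 15.92
tool_pos: [0.4784, -0.129, 0.1724]
orientation: [-0.0, -3.139, -0.002]
force: [0.0, 0.8, -1.5]
opening: 0.0192
gripper_force: 25.0
```

Emit:
play_rows(deltas=[0.5, -39.8, 0, 0, 10, 0.5, -39.8, 0, 0, 10, 0.5, -39.8, 0, 0, 10, 0.2, -39.8, 0, 0, 10, 0, 0, 20, 0, 10, 0, 0, 25, 0, 10, 0, 0, 15, 0, 10, 0, 0, 5, 0, 10, 0, 0, 0, 0, 10, 0, 0, 0, 0, 10])

```text
t: 16.75
tool_pos: [0.4779, -0.2862, 0.109]
orientation: [0.0, -3.14, -0.001]
force: [-0.0, 0.1, -1.8]
opening: 0.0195
gripper_force: 25.0
```

```bash
python3 where.py [478.5,-286.7,92.3]
```

```text
tcp_est [ 478.1 -286.1  109.3] meas [ 478.6 -286.7  110.2] tool move [-0.4 -0.6 17. ] [-2.98253793e-04  3.14111933e+00 -5.78305698e-04]
```

Emit:
play_rows(deltas=[-0.3, -0.3, 4, 0, 10, 0, 0, 4, 0, 10, 0, 0, 3, 0, 10, 0, 0, 2, 0, 10, 0, 0, 1.5, 0, 10, 0, 0, 0, 0, 10, 0, 0, 0, 0, 10])

```text
t: 17.38
tool_pos: [0.4785, -0.2869, 0.0951]
orientation: [-0.0, -3.141, -0.0]
force: [-0.2, 0.8, -1.7]
opening: 0.0193
gripper_force: 25.0
```

Emit:
play_rows(deltas=[0, 0, 1, 0, 10, 0, 0, 1, 0, 10, 0, 0, 0, 0, 10, 0, 0, 0, 0, 10])

```text
t: 17.72
tool_pos: [0.4785, -0.287, 0.0931]
orientation: [-0.0, -3.142, -0.0]
force: [0.6, 0.4, -1.6]
opening: 0.0192
gripper_force: 25.0
```

Emit:
play_rows(deltas=[0, 0, 1, 0, 10, 0, 0, 0, 0, 10, 0, 0, 0, 0, 10])

```text
t: 17.97
tool_pos: [0.4785, -0.287, 0.0921]
orientation: [-0.0, -3.141, -0.0]
force: [0.1, 0.4, -1.6]
opening: 0.0196
gripper_force: 25.0
```

Emit:
play_rows(deltas=[0, 0, 1, 0, 10, 0, 0, 0, 0, 10, 0, 0, 0, 0, 10])

```text
t: 18.22
tool_pos: [0.4785, -0.287, 0.091]
orientation: [-0.0, -3.141, -0.0]
force: [-0.7, 0.1, -1.0]
opening: 0.0192
gripper_force: 25.0
```

Emit:
play_rows(deltas=[0, 0, 0.5, 0, 10, 0, 0, 0, 0, 10, 0, 0, 0, 0, 10])

```text
t: 18.47
tool_pos: [0.4785, -0.287, 0.0906]
orientation: [-0.0, -3.142, 0.0]
force: [0.2, -0.0, -1.8]
opening: 0.0191
gripper_force: 25.0
```

Emit:
play_rows(deltas=[0, 0, 1, 0, 10, 0, 0, 0, 0, 10, 0, 0, 0, 0, 10])

```text
t: 18.72
tool_pos: [0.4787, -0.2872, 0.0899]
orientation: [0.0, 3.141, -0.001]
force: [-0.8, 0.5, 1.4]
opening: 0.0192
gripper_force: 25.0
```

Emit:
play_rows(deltas=[0, 0, 0.7, 0, 10, 0, 0, 0, 0, 10, 0, 0, 0, 0, 10])

```text
t: 18.97
tool_pos: [0.4788, -0.2872, 0.0899]
orientation: [0.0, 3.141, -0.001]
force: [-2.1, 1.7, 7.1]
opening: 0.0193
gripper_force: 25.0
```

Emit:
play_rows(deltas=[0, 0, -0.7, 0, 10, 0, 0, 0, 0, 30, 0, 0, 0, 0, 50, 0, 0, 0, 0, 50, 0, 0, 0, 0, 50, 0, 0, -15, 0, 50, 0, 0, -30, 0, 50, 0, 0, -30, 0, 50, 0, 0, -30, 0, 50, 0, 0, 0, 0, 50])

```text
t: 19.8
tool_pos: [0.4814, -0.2891, 0.2021]
orientation: [0.0, 3.133, -0.01]
force: [-0.1, -0.7, 1.0]
opening: 0.05
gripper_force: 0.0
```

Emit:
play_rows(deltas=[-8, 39.6, 0, 0, 50, -8, 39.6, 0, 0, 50, -8, 39.6, 0, 0, 50, -8, 39.6, 0, 0, 50, -8, 39.6, 0, 0, 50, -8, 39.6, 0, 0, 50, -8, 39.6, 0, 0, 50, -8, 39.6, 0, 0, 50, -8, 39.6, 0, 0, 50, -8, 39.6, 0, 0, 50])

```text
t: 20.63
tool_pos: [0.5587, 0.1111, 0.1945]
orientation: [0.0, 3.141, -0.0]
force: [-0.1, -1.1, 0.4]
opening: 0.0501
gripper_force: 0.0
```

Emit:
play_rows(deltas=[-8, 39.6, 0, 0, 50, -8, 39.6, 0, 0, 50, -8, 39.6, 0, 0, 50, -8, 39.6, 0, 0, 50, 0, 0, 35, 0, 50, 0, 0, 35, 0, 50, 0, 0, 0, 0, 50, 0, 0, 0, 0, 50])

```text
t: 21.3
tool_pos: [0.5884, 0.2666, 0.1217]
orientation: [-0.0, -3.136, 0.004]
force: [-0.0, -0.0, -0.1]
opening: 0.05
gripper_force: 0.0
```

```bash
python3 where.py [594.5,268,34]
```

```text
tcp_est [589.4 267.3 122.3] meas [590.3 267.  124.7] tool move [-5.1  0.7 88.3] [-8.07990557e-04 -3.14000821e+00  9.42651620e-04]
```

Emit:
play_rows(deltas=[-4.2, 0.5, 30, 0, 50, 0, 0, 30, 0, 50, 0, 0, 18, 0, 50, 0, 0, 7, 0, 50, 0, 0, 3.5, 0, 50, 0, 0, 0, 0, 50, 0, 0, 0, 0, 50, 0, 0, 0, 0, 50])

```text
t: 22.02
tool_pos: [0.5966, 0.2684, 0.0388]
orientation: [0.001, 3.138, 0.002]
force: [0.0, 0.3, 1.5]
opening: 0.05
gripper_force: 0.0
```

Emit:
play_rows(deltas=[0, 0, 0, 0, 10, 0, 0, 0, 0, 10, 0, 0, 0, 0, 10, 0, 0, 0, 0, 10, 0, 0, 0, 0, 10, 0, 0, 0, 0, 10])

```text
t: 22.52
tool_pos: [0.5949, 0.2679, 0.0362]
orientation: [-0.0, -3.142, 0.0]
force: [0.2, -1.0, 0.2]
opening: 0.0194
gripper_force: 25.0
```

```bash
python3 where.py [594.5,268,34]
```

```text
tcp_est [594.9 268.2  36.3] meas [594.9 267.9  36.2] tool move [ 0.4 -0.2  2.3] [-2.86440462e-04 -3.14153346e+00  9.10204093e-06]
```

Emit:
play_rows(deltas=[0, 0, -5, 0, 10, 0, 0, -10, 0, 10, 0, 0, -25, 0, 10, 0, 0, -30, 0, 10, 0, 0, -30, 0, 10, 0, 0, -30, 0, 10, 0, 0, -10, 0, 10, 0, 0, 0, 0, 10])

```text
t: 23.23
tool_pos: [0.5973, 0.2687, 0.1814]
orientation: [0.0, 3.134, 0.004]
force: [-0.1, 0.2, -0.5]
opening: 0.0191
gripper_force: 25.0
```

Emit:
play_rows(deltas=[0.1, -37.9, 0, 0, 10, 0.1, -37.9, 0, 0, 10, 0.1, -37.9, 0, 0, 10, 0.1, -37.9, 0, 0, 10, 0.1, -37.9, 0, 0, 10, 0.1, -37.9, 0, 0, 10, 0.1, -37.9, 0, 0, 10, 0.1, -37.9, 0, 0, 10, 0.1, -37.9, 0, 0, 10, 0.1, -37.9, 0, 0, 10])

```text
t: 24.07
tool_pos: [0.5923, -0.1126, 0.1737]
orientation: [-0.0, -3.139, -0.001]
force: [0.6, 0.4, -0.8]
opening: 0.0192
gripper_force: 25.0
```

Emit:
play_rows(deltas=[0.1, -38, 0, 0, 10, 0, 0, 25, 0, 10, 0, 0, 25, 0, 10, 0, 0, 15, 0, 10, 0, 0, 5, 0, 10, 0, 0, 0, 0, 10, 0, 0, 0, 0, 10, 0, 0, 0, 0, 10])

```text
t: 24.73
tool_pos: [0.5945, -0.1491, 0.1073]
orientation: [-0.0, 3.14, -0.001]
force: [1.5, 0.1, -0.7]
opening: 0.0195
gripper_force: 25.0
```

```bash
python3 where.py [593.7,-149.0,88]
```

```text
tcp_est [ 594.2 -148.8  107.3] meas [ 594.7 -149.2  107.7] tool move [ 0.5 -0.2 19.3] [-3.76122253e-04  3.13939514e+00 -1.23341774e-03]
```

Emit:
play_rows(deltas=[0.2, 0, 4, 0, 10, 0, 0, 4, 0, 10, 0, 0, 4, 0, 10, 0, 0, 3, 0, 10, 0, 0, 2, 0, 10, 0, 0, 0, 0, 10, 0, 0, 0, 0, 10])

```text
t: 25.37
tool_pos: [0.5934, -0.1491, 0.089]
orientation: [-0.0, -3.141, -0.0]
force: [0.1, -0.1, -0.8]
opening: 0.019
gripper_force: 25.0
```

Emit:
play_rows(deltas=[0, 0, 1, 0, 10, 0, 0, 0, 0, 10, 0, 0, 0, 0, 10])

```text
t: 25.62
tool_pos: [0.5935, -0.1492, 0.0882]
orientation: [0.0, 3.141, -0.0]
force: [-0.3, -0.2, -0.5]
opening: 0.0189
gripper_force: 25.0
```

Emit:
play_rows(deltas=[0, 0, 1, 0, 10, 0, 0, 0, 0, 10, 0, 0, 0, 0, 10])

```text
t: 25.87
tool_pos: [0.5938, -0.1493, 0.0881]
orientation: [0.0, 3.141, -0.0]
force: [-2.2, 0.4, 3.9]
opening: 0.0193
gripper_force: 25.0
```

Emit:
play_rows(deltas=[0, 0, -0.4, 0, 10, 0, 0, 0, 0, 30, 0, 0, 0, 0, 50, 0, 0, 0, 0, 50, 0, 0, 0, 0, 50, 0, 0, -15, 0, 50, 0, 0, -30, 0, 50, 0, 0, -30, 0, 50, 0, 0, -30, 0, 50, 0, 0, 0, 0, 50])

```text
t: 26.7
tool_pos: [0.5969, -0.1503, 0.2004]
orientation: [0.0, 3.131, -0.005]
force: [0.8, 0.1, 1.1]
opening: 0.0501
gripper_force: 0.0
```

Emit:
play_rows(deltas=[-0.2, 37.5, 0, 0, 50, 0, 37.5, 0, 0, 50, 0, 37.5, 0, 0, 50, 0, 37.5, 0, 0, 50, 0, 37.5, 0, 0, 50, 0, 37.5, 0, 0, 50, 0, 37.5, 0, 0, 50, 0, 37.5, 0, 0, 50, 0, 0, 35, 0, 50, 0, 0, 35, 0, 50])

```text
t: 27.53
tool_pos: [0.5959, 0.1541, 0.1247]
orientation: [-0.006, 3.135, 0.002]
force: [0.5, 0.1, -0.9]
opening: 0.0503
gripper_force: 0.0
```

Emit:
play_rows(deltas=[0, 0, 0, 0, 50, 0, 0, 0, 0, 50, 0, 0, 0, 0, 50])

```text
t: 27.78
tool_pos: [0.5944, 0.1506, 0.124]
orientation: [0.001, 3.141, 0.0]
force: [0.1, 0.6, 0.5]
opening: 0.0501
gripper_force: 0.0
```

```bash
python3 where.py [594,151,35]
```

```text
tcp_est [594.3 150.9 124. ] meas [595.2 150.6 125.1] tool move [ 0.3  0.1 89. ] [1.64805807e-03 3.13849717e+00 8.19298528e-04]
```

Emit:
play_rows(deltas=[0.2, 0, 30, 0, 50, 0, 0, 30, 0, 50, 0, 0, 18, 0, 50, 0, 0, 7, 0, 50, 0, 0, 3.5, 0, 50, 0, 0, 0, 0, 50, 0, 0, 0, 0, 50, 0, 0, 0, 0, 50])

```text
t: 28.5
tool_pos: [0.5953, 0.151, 0.0364]
orientation: [0.001, 3.138, 0.001]
force: [-0.6, -0.8, -0.3]
opening: 0.0496
gripper_force: 0.0
```

Emit:
play_rows(deltas=[0, 0, 0, 0, 10, 0, 0, 0, 0, 10, 0, 0, 0, 0, 10, 0, 0, 0, 0, 10, 0, 0, 0, 0, 10, 0, 0, 0, 0, 10])

```text
t: 29.0
tool_pos: [0.5935, 0.1509, 0.0341]
orientation: [-0.0, -3.142, 0.0]
force: [-0.1, 0.0, 0.8]
opening: 0.0192
gripper_force: 25.0
```

```bash
python3 where.py [594,151,35]
```

```text
tcp_est [593.6 151.1  34.2] meas [593.6 150.9  34. ] tool move [-0.4 -0.1 -0.8] [-3.35027291e-04 -3.14157995e+00  3.72210530e-05]
```

Emit:
play_rows(deltas=[0, 0, -5, 0, 10, 0, 0, -10, 0, 10, 0, 0, -25, 0, 10, 0, 0, -30, 0, 10, 0, 0, -30, 0, 10, 0, 0, -30, 0, 10, 0, 0, -10, 0, 10, 0, 0, 0, 0, 10])

```text
t: 29.72
tool_pos: [0.5961, 0.1513, 0.1791]
orientation: [0.0, 3.134, 0.002]
force: [0.8, 0.6, -1.1]
opening: 0.0194
gripper_force: 25.0
```

Emit:
play_rows(deltas=[-1.9, -38.4, 0, 0, 10, -1.9, -38.4, 0, 0, 10, -1.9, -38.4, 0, 0, 10, -1.9, -38.4, 0, 0, 10, -1.9, -38.4, 0, 0, 10, -1.9, -38.4, 0, 0, 10, -1.9, -38.4, 0, 0, 10, -1.9, -38.4, 0, 0, 10, -1.9, -38.4, 0, 0, 10, -1.9, -38.4, 0, 0, 10])

```text
t: 30.55
tool_pos: [0.6112, -0.2346, 0.1714]
orientation: [-0.0, -3.139, -0.002]
force: [-0.2, 0.7, -0.3]
opening: 0.0193
gripper_force: 25.0
```

Emit:
play_rows(deltas=[-1.8, -38.4, 0, 0, 10, 0, 0, 25, 0, 10, 0, 0, 25, 0, 10, 0, 0, 15, 0, 10, 0, 0, 5, 0, 10, 0, 0, 0, 0, 10, 0, 0, 0, 0, 10, 0, 0, 0, 0, 10])

```text
t: 31.22
tool_pos: [0.6151, -0.2716, 0.1053]
orientation: [-0.0, 3.14, -0.001]
force: [-0.0, -0.1, -0.6]
opening: 0.0197
gripper_force: 25.0
```

```bash
python3 where.py [614.4,-271.6,83.6]
```

```text
tcp_est [ 614.8 -271.3  105.3] meas [ 615.3 -271.8  105.8] tool move [ 0.4 -0.3 21.7] [-2.11037177e-04  3.13929981e+00 -1.96054796e-03]
```

Emit:
play_rows(deltas=[0, -0.2, 5, 0, 10, 0, 0, 5, 0, 10, 0, 0, 4, 0, 10, 0, 0, 3, 0, 10, 0, 0, 2, 0, 10, 0, 0, 0, 0, 10, 0, 0, 0, 0, 10])

```text
t: 31.85
tool_pos: [0.6141, -0.2717, 0.0847]
orientation: [-0.0, -3.141, -0.0]
force: [-0.4, 0.5, 0.1]
opening: 0.0192
gripper_force: 25.0
```

Emit:
play_rows(deltas=[0, 0, 1, 0, 10, 0, 0, 0, 0, 10, 0, 0, 0, 0, 10])

```text
t: 32.1
tool_pos: [0.6143, -0.2718, 0.0842]
orientation: [0.0, 3.141, -0.0]
force: [-0.4, -0.4, -0.4]
opening: 0.0193
gripper_force: 25.0
```

Emit:
play_rows(deltas=[0, 0, 0.7, 0, 10, 0, 0, 0, 0, 10, 0, 0, 0, 0, 10])

```text
t: 32.35
tool_pos: [0.6142, -0.2717, 0.0833]
orientation: [-0.0, -3.142, -0.0]
force: [0.0, -0.3, -0.0]
opening: 0.0195
gripper_force: 25.0
```

Emit:
play_rows(deltas=[0, 0, 0.7, 0, 10, 0, 0, 0, 0, 10, 0, 0, 0, 0, 10])

```text
t: 32.6
tool_pos: [0.6145, -0.2719, 0.0831]
orientation: [0.0, 3.141, -0.0]
force: [-0.5, 0.4, 2.9]
opening: 0.0191
gripper_force: 25.0
```

Emit:
play_rows(deltas=[0, 0, 0.5, 0, 10, 0, 0, 0, 0, 10, 0, 0, 0, 0, 10])

```text
t: 32.85
tool_pos: [0.6145, -0.2719, 0.083]
orientation: [0.0, 3.141, -0.001]
force: [-2.1, 1.1, 5.0]
opening: 0.0193
gripper_force: 25.0
```

Seated (contact at 83.0 against 83.6 predicted). I'll release, rise, and back up to a view of the whole tray.

Emit:
play_rows(deltas=[0, 0, -0.5, 0, 10, 0, 0, 0, 0, 30, 0, 0, 0, 0, 50, 0, 0, 0, 0, 50, 0, 0, 0, 0, 50, 0, 0, -15, 0, 50, 0, 0, -30, 0, 50, 0, 0, -30, 0, 50, 0, 0, -40, 0, 90, 0, 0, -40, 0, 90])

```text
t: 33.68
tool_pos: [0.6136, -0.2714, 0.2396]
orientation: [-0.0, -3.141, -0.001]
force: [1.2, -0.3, 0.8]
opening: 0.0587
gripper_force: 0.0
```

Emit:
play_rows(deltas=[20, 10, -30, 0, 90, 20, 10, -20, 0, 90, 5, 0, 0, 0, 90, 0, 0, 0, 0, 90, 0, 0, 0, 0, 90, 0, 0, 0, 0, 90])

```text
t: 34.18
tool_pos: [0.569, -0.2516, 0.2861]
orientation: [-0.001, -3.14, -0.002]
force: [0.3, -0.2, -0.6]
opening: 0.0894
gripper_force: 0.0
```

```bash
python3 - <<'E'
from h import *
import pickle
w=cam('wrist'); pickle.dump(w,open('w8.pkl','wb')); c=cam('side'); print(robot.read_state()['tool_pos'])
i=cv2.resize(c['pixels'][235:405,240:440],(400,340),interpolation=cv2.INTER_CUBIC); j=cv2.resize(w['pixels'],(400,300))
save({'pixels':np.hstack([i,cv2.copyMakeBorder(j,0,40,0,0,0)])},'end.png')
E
```

```text
[ 0.56903123 -0.25159821  0.28564403]
```

View pics/end.png

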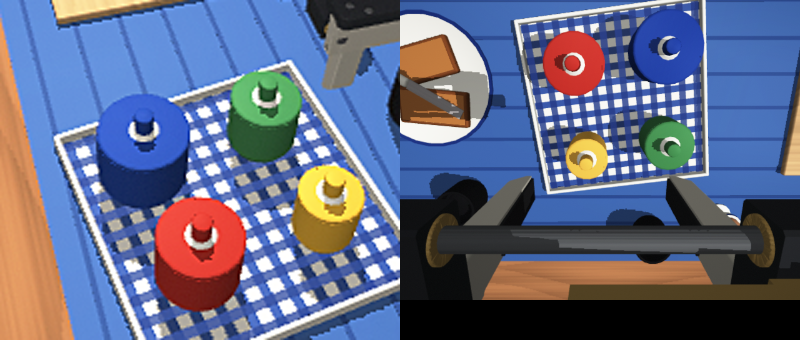

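Emit:
play_rows(deltas=[0, 40, 0, 0, 90, 0, 40, 0, 0, 90, 0, 40, 0, 0, 90, 0, 0, 0, 0, 90, 0, 0, 0, 0, 90, 0, 0, 0, 0, 90])

```text
t: 34.78
tool_pos: [0.5693, -0.1318, 0.2867]
orientation: [0.001, -3.14, 0.0]
force: [-0.3, -0.2, -0.1]
opening: 0.0901
gripper_force: 0.0
```

```bash
python3 - <<'E'
from h import *
import pickle
w8=pickle.load(open('w8.pkl','rb')); w9=cam('wrist'); pickle.dump(w9,open('w9.pkl','wb'))
pot={'yellow':(614.8,-271.6,69.2),'green':(593.3,-149,71.5),'red':(477.8,-287,75),'blue':(456.9,-161,76.5)}
R={'yellow':((19,140,190),(27,255,255)),'green':((55,90,95),(72,255,255)),'red':((0,150,150),(5,255,255)),'blue':((108,205,150),(125,255,255))}
for col in R:
    cs=[]
    for w in (w8,w9):
        m=cv2.inRange(cv2.cvtColor(w['pixels'],cv2.COLOR_BGR2HSV),*[np.array(t) for t in R[col]]); m=cv2.morphologyEx(m,cv2.MORPH_OPEN,np.ones((5,5),np.uint8))
        k=[c for c in cv2.findContours(m,cv2.RETR_EXTERNAL,cv2.CHAIN_APPROX_NONE)[0] if cv2.boundingRect(c)[1]<330]
        c=max(k,key=cv2.contourArea); e=cv2.fitEllipse(cv2.convexHull(c)); cs.append(e)
    p,er=tri(w8,cs[0][0],w9,cs[1][0])
    print(col,np.round(p*1000,1),round(er*1000,1),'vs pot+5',np.round(p*1000-np.array(pot[col])-[0,0,5],1),[np.round(e[1],1) for e in cs])
E
```

```text
yellow [ 614.8 -271.1   71.7] 0.1 vs pot+5 [-0.   0.5 -2.5] [array([64. , 66.8]), array([62.2, 68.9])]
green [ 593.3 -148.6   74.8] 0.2 vs pot+5 [-0.   0.4 -1.7] [array([75.2, 80.4]), array([77. , 79.1])]
red [ 477.8 -286.7   77. ] 0.3 vs pot+5 [ 0.   0.3 -3. ] [array([ 97.6, 103.4]), array([ 94.6, 106.4])]Traceback (most recent call last):
  File "<stdin>", line 11, in <module>
ValueError: max() iterable argument is empty
```

```bash
python3 - <<'E'
from h import *
import pickle
cs=[];W=[pickle.load(open(f'w{i}.pkl','rb')) for i in (8,9)]
for w in W:
    b=[x for x in blobs(w['pixels'],'blue',amin=4000,smin=185,vmin=130) if x[2][1]<150 and max(x[2][2:])<160]
    e=cv2.fitEllipse(cv2.convexHull(b[0][3])); cs.append(e[0]); print(len(b),np.round(e[0],1),np.round(e[1],1),b[0][2])
p,er=tri(W[0],cs[0],W[1],cs[1]); print(p*1000-[456.9,-161,81.5],er)
E
```

```text
1 [429.6  74.3] [110.9 122. ] (374, 15, 112, 120)
1 [284.4  73.9] [112. 121.] (229, 14, 112, 121)
[ 0.60671862  0.2862625  -0.08407052] 0.00011795166844954083
```

```bash
python3 -c "
from plant import robot
print(robot.close_job())"
```

```text
the job is handed in; nothing more can be done
None
```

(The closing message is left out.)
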